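# Reset the tripped breaker under the push-latch cover

### The job

One of the three breakers in the bench power console has tripped, its toggle dropped towards the front. Press the front edge of the smoked cover in until it stops and let go so that it springs wide open, push the dropped toggle all the way back up to on like its two neighbours, then push the cover over and press its front edge down again so that it latches and stays shut. Use only the fingers, pick nothing up, leave the other two breakers on, and do not shift the pegs, reamer, post box or fingerboard lying around.

Things in the scene. Friction and masses are not known exactly. Their poses are not given: they have to be found in the camera images.
- console: grey bench power console, 170 mm deep (x), 300 wide (y), fixed. Origin: centre of its underside, on the bench; its front edge faces -x, the robot. The panel slopes 20 degrees, from 45 mm high at the front edge (x = -85) to 107 at the rear edge (x = +85). Breaker row and cover fill its left part (middle at y = +45); two flush sockets (5 mm high, look only) are on the right (y = -100).
- cover (a joint): hinged smoked cover with dark rim over the breakers, a dish 172 mm wide (y), 128 from hinge to front edge; flat top parallel to the panel and 34 mm above it when shut. 0 = latched shut; about -0.045 = pressed to its hard stop (5 to 6 mm down in front); 1.95 rad = sprung open, about upright. It opens by itself in about 1.5 s; pushing it over from behind takes 1 to 3 N near its front edge.
- cover_press (a point): point on the cover's outer (top) face at three fine ribs, mid-width, 10 mm from its front edge; moves with the cover, axes as the cover's: x towards the hinge, z out of the outer face. Push-push latch: press here 4 mm or more past shut, to the stop (1 to 2 N, then hard), and let go: a latched cover springs open, an open one pushed down this far stays latched. Under 3 mm may change nothing.
- cover_hinge (a point): middle of the cover's hinge axis, which runs along the console's y, 8 mm above the panel, near its rear edge; at x = +73, y = +45, z = 111 mm in the console's frame. cover_press lies 118 mm from it towards the front edge and 26 mm outward. Its axes turn with the cover as those of cover_press.
- toggle0 (a joint): black toggle bar of breaker0, 24 mm wide, 7 thick, reaching 20 from its crosswise axis, which is 4 mm above the panel. 0 = tripped (off), leaning 0.65 rad from the panel's normal towards the front edge; 1.3 rad (stop) = on, leaning as far to the rear. On means above 1.1. It takes about 1.5 N and stays where it is left.
- toggle1 (a joint): black toggle bar of breaker1, 24 mm wide, 7 thick, reaching 20 from its crosswise axis, which is 4 mm above the panel. 0 = tripped (off), leaning 0.65 rad from the panel's normal towards the front edge; 1.3 rad (stop) = on, leaning as far to the rear. On means above 1.1. It takes about 1.5 N and stays where it is left.
- toggle2 (a joint): black toggle bar of breaker2, 24 mm wide, 7 thick, reaching 20 from its crosswise axis, which is 4 mm above the panel. 0 = tripped (off), leaning 0.65 rad from the panel's normal towards the front edge; 1.3 rad (stop) = on, leaning as far to the rear. On means above 1.1. It takes about 1.5 N and stays where it is left.
- breaker0: white two-pole breaker in the row under the cover, 35.5 mm wide (y), 45 up the slope, its face 8 mm above the panel; origin on the panel under its middle, axes as the console's. The three stand side by side at 54 mm pitch, with 5 mm high blanks between; which place each has varies.
- breaker1: white two-pole breaker in the row under the cover, 35.5 mm wide (y), 45 up the slope, its face 8 mm above the panel; origin on the panel under its middle, axes as the console's. The three stand side by side at 54 mm pitch, with 5 mm high blanks between; which place each has varies.
- breaker2: white two-pole breaker in the row under the cover, 35.5 mm wide (y), 45 up the slope, its face 8 mm above the panel; origin on the panel under its middle, axes as the console's. The three stand side by side at 54 mm pitch, with 5 mm high blanks between; which place each has varies.
- toggle0_tip (a point): middle of the tip of toggle0; moves with it.
- toggle1_tip (a point): middle of the tip of toggle1; moves with it.
- toggle2_tip (a point): middle of the tip of toggle2; moves with it.
- peg0: a boxwood violin tuning peg, 72 mm long, lying on the bench: tapered shaft 6 to 8 mm across, flat round thumb-piece 23 mm across at its +x end; origin under its middle. A bystander.
- peg1: a boxwood violin tuning peg, 72 mm long, lying on the bench: tapered shaft 6 to 8 mm across, flat round thumb-piece 23 mm across at its +x end; origin under its middle. A bystander.
- peg2: a boxwood violin tuning peg, 72 mm long, lying on the bench: tapered shaft 6 to 8 mm across, flat round thumb-piece 23 mm across at its +x end; origin under its middle. A bystander.
- peg3: a boxwood violin tuning peg, 72 mm long, lying on the bench: tapered shaft 6 to 8 mm across, flat round thumb-piece 23 mm across at its +x end; origin under its middle. A bystander.
- reamer: brass peg reamer, a tapered blade 110 mm long along +x from a rosewood cross grip 74 mm long (y) and 18 mm thick; origin under the middle of the grip. A bystander.
- postbox: open walnut box 120 x 85 x 48 mm, filled with standing spruce sound posts that rise to 68 mm; origin under its middle. A bystander.
- fingerboard: cracked ebony fingerboard 270 mm long (x), 24 to 42 mm wide, 9 mm thick, lying behind the console; origin under its middle. A bystander.

How it is judged:
By the outcome, as a careful person would: the job done as asked, in the order asked, and still so for the second after the job is handed in, with the robot touching nothing.
It also fails if it takes over 58 s, if anything falls off the work surface, if the arm or the gripper's body presses on something with over 40 N, if the wrist force passes 120 N, or if a joint passes its speed limit or range.

### The arm

A 6-joint arm with a two-finger parallel gripper is mounted at the origin on the work surface. World frame = base frame: x ahead of the robot, y to its left, z up, the work surface at z = 0. Lengths are in m, angles in rad, forces in N, time in s.
With the tool pointing down it reaches from about 0.35 to 0.8 m from the base axis. Payload 7.3 kg.
Tool frame: the origin (TCP) lies at the very end of the fingers, on their centre line; the grasp point (between the pads) lies 19 mm behind it (manip.grasp_offset is the distance from the TCP to the grasp point, in m); z points along the fingers, y is the line along which they close (so a half turn about z gives the same grasp; the last joint's range is limited). The gripper opens to 85 mm and grips with 20 to 120 N. Pads are 22 mm wide; open, the fingers measure 114 mm over their backs; the gripper's body (76 mm by 85 mm) begins 54 mm behind the grasp point. The pads swing forward as they close: fully open they stand 13 mm farther back than shut.
Start: joints at [0.974, 0.342, 1.524, -0, 1.275, -0.146], TCP at [0.229, 0.473, 0.231] pointing down, gripper open.
Joint ranges: [-2.53, 2.53], [-0.77, 2.02], [0.04, 2.7], [-1, 4.14], [0.28, 2.66], [-3.11, 3.11]. Speed limits (rad/s): [2.57, 2.57, 3.14, 3.14, 3.14, 3.14].

### API

Orientations are given as a unit quaternion [x, y, z, w].
In Python, from bench import manip gives the robot as it stands. The module is installed in compiled form; this text tells all that it offers.
- The arm moves only by the tool arm_command, never from a script. Its argument "series" is a list of rows, each an object with "travel": the shift along the tool's x, y, z in m, a list of three; "dr": the turn, a rotation vector about the tool's x, y, z in degrees, a list of three. In form: [{"travel": [x, y, z], "dr": [ax, ay, az]}, ...]. A call has 1 to 20 rows; each row shifts and turns the commanded pose from where the row before left it, along the tool's axes as they then stand; what a row does not reach is not made up. A row lasts 1/12 s, in which the tool goes at most 41.7 mm and 7.16 degrees, less where a joint would pass 70% of its speed; a pose out of reach is approached as far as the arm can. A call with a gripper value outside its range is refused whole. "grip" is the opening, from -1 (shut) to 1 (fully open), set as the call begins (left out, the last holds). The fingers move at their own pace and stop on an object; the grip force is fixed at half the most. Time passes only in rows, so rows that do not move let the fingers close. It gives the time, the measured TCP pose, the force, the opening and the grip force at its end, in the units of the state.
- manip.state(): the state, without advancing time (a new reading comes with each control period).
- manip.snapshot(name): name is "scene" or "side" or "wrist"; returns a dict with "frame" (384x512x3 uint8, red, green, blue), "z_map" (384x512 float32, m along the optical axis (not along the pixel's ray), 0 where there is no reading), "camera_matrix" (3x3 intrinsics, pixels), "k1" (the pictures are not rectified: a ray, as slopes to the right and down, at radius r is drawn at 1 + k1 r^2 times it, then the intrinsics apply), "xyz" and "orientation" of the camera in the world; the wrist camera has in their place "hand_eye" (4x4, takes a point from camera to tool coordinates, whose origin is the TCP and whose axes are the flange's). Camera axes: x right, y down, z forward; pixel columns grow to the right and rows downward; lengths in m; the calibration is good to about 2 mm. A picture is of the moment at which its call begins: read the wrist's pose just before it.
- manip.finish_job(): hands the job in; it is judged then, once.
Trained networks look in a picture, given as the dict that the camera call returned (one of the last four; its "shot" number tells which), for a name from the list of things; names that differ only in an ending like _2 or _b are one class to them, and where a whole thing is asked for, a point or a joint stands for the part that bears it (a point fixed in the world has none). Each returns a list of dicts, best first, with "confidence" (0 to 1); they miss things now and then, are a little off and sometimes report something else, mostly with a low value. They report only what shows in the picture. A call takes as long as a camera call.
- manip.spot_in(picture, label): "uv" ([column, row] in pixels, amid what is visible of it).
The state is a dict: "time_s": time; "joints": joint angles; "dq": joint speeds; "effort": joint torques, N m; "position": TCP position; "tool_rot": TCP orientation; "force": force on the tool from outside, world axes, zero at the start; "torque": the same for the moment, N m; "gripper_width": finger opening in m; "finger_force": force on a finger pad.
Only numpy, scipy, OpenCV 4.12 (cv2) and the standard library are available. Lean on these libraries where they do the work, as an engineer would, in place of code of your own. Each camera call takes 0.05 s, during which the arm holds its last target. There are 200 camera calls.

## Working session

There is one attempt and no reset: what is moved stays moved. The work goes in short steps, Python scripts to look and compute and a tool call to move; the robot and the scene stay as the last step left them, time stands still between calls to the robot, and variables do not carry over. Pictures are saved under pics/ and viewed, at most 10 in all, crops included, and the job is handed in when it is done.

Besides the shell and the picture viewer there is one more tool, called after "Request:" by a JSON object that holds its "method" and its "body". arm_command: Moves the arm, as the interface text tells. Its arguments: {"type":"object","properties":{"series":{"type":"array"},"grip":{"type":"number"}},"required":["series"]}

```bash
mkdir -p pics; cat > h.py <<'E'
import numpy as np, cv2
from scipy.spatial.transform import Rotation as R
from bench import manip
def cam(p,st=None):
    if 'hand_eye' in p:
        T=np.eye(4);T[:3,:3]=R.from_quat(st['tool_rot']).as_matrix();T[:3,3]=st['position'];return T@np.array(p['hand_eye'])
    T=np.eye(4);o=np.array(p['orientation'])
    T[:3,:3]=R.from_quat(o).as_matrix() if o.size==4 else o;T[:3,3]=p['xyz'];return T
def rays(p,uv):
    K=np.array(p['camera_matrix'],float)
    return cv2.undistortPoints(np.array(uv,float).reshape(-1,1,2),K,np.array([p['k1'],0,0,0,0],float)).reshape(-1,2)
def world(p,uv,T):
    uv=np.array(uv,float).reshape(-1,2);r=rays(p,uv)
    z=np.array([p['z_map'][int(round(v)),int(round(u))] for u,v in uv])
    return (T[:3,:3]@np.c_[r*z[:,None],z].T).T+T[:3,3]
def proj(p,X,T):
    X=np.atleast_2d(X);c=(X-T[:3,3])@T[:3,:3];
    return cv2.projectPoints(c,np.zeros(3),np.zeros(3),np.array(p['camera_matrix'],float),np.array([p['k1'],0,0,0,0],float))[0].reshape(-1,2)
E
python3 - <<'E'
from h import *
np.set_printoptions(precision=4,suppress=True)
ims=[]
for n in ['scene','side','wrist']:
    st=manip.state();p=manip.snapshot(n);T=cam(p,st);ims.append(p['frame'][:,:,::-1])
    print(n,T[:3,3],T[:3,2])
    for l in ['console','cover','cover_press','cover_hinge','toggle0','toggle1','toggle2','breaker0','postbox','reamer','fingerboard']:
        for d in manip.spot_in(p,l)[:2]:
            print(l,d['uv'],round(d['confidence'],2),world(p,d['uv'],T))
    cv2.imwrite(f'pics/{n}0.png',ims[-1])
print(manip.state())
E
```

```text
scene [ 0.9906 -0.3534  0.9605] [-0.4286  0.4238 -0.798 ]
console [188.9, 249.6] 0.83 [[ 0.5523 -0.1405  0.1292]]
console [90.6, 273.4] 0.4 [[ 0.4093 -0.3246  0.0608]]
cover [205.3, 229.2] 0.98 [[ 0.5344 -0.0802  0.1241]]
cover [148.2, 225.9] 0.56 [[ 0.3615 -0.1419  0.0079]]
cover_press [205.2, 229.0] 0.82 [[ 0.534  -0.0801  0.1244]]
cover_press [256.1, 206.9] 0.33 [[ 0.5065  0.1027 -0.0012]]
cover_hinge [204.4, 229.7] 0.84 [[ 0.5354 -0.0833  0.1266]]
postbox [89.9, 273.6] 0.89 [[ 0.4145 -0.3263  0.0699]]
postbox [256.6, 208.6] 0.45 [[0.512  0.0993 0.0001]]
reamer [303.4, 204.3] 0.62 [[0.594  0.1918 0.0121]]
fingerboard [240.3, 292.1] 0.57 [[ 0.6589 -0.0941  0.0078]]
side [0.3986 0.7024 0.7399] [ 0.1596 -0.6629 -0.7315]
console [286.6, 155.9] 0.79 [[ 0.4899 -0.0174  0.1031]]
cover [280.6, 143.4] 0.55 [[ 0.5108 -0.0494  0.1114]]
cover_press [276.0, 141.5] 0.64 [[ 0.5219 -0.0474  0.1168]]
cover_hinge [279.4, 142.8] 0.59 [[ 0.5138 -0.0496  0.1126]]
postbox [278.3, 144.1] 0.73 [[ 0.5156 -0.0451  0.1119]]
reamer [225.4, 236.4] 0.87 [[0.5881 0.182  0.0163]]
fingerboard [221.2, 166.3] 0.55 [[ 0.665  -0.0446  0.0082]]
wrist [0.1651 0.5041 0.3739] [ 0.2509 -0.1214 -0.9604]
console [88.7, 380.9] 0.55 [[0.4494 0.0325 0.0071]]
{'time_s': 1.8, 'joints': array([ 0.974 ,  0.342 ,  1.5241,  0.    ,  1.2754, -0.146 ]), 'dq': array([ 0.    , -0.0015, -0.    ,  0.0014, -0.0007, -0.0004]), 'effort': array([ -0.0002, -43.3565, -24.6269,  -0.0002,   0.0004,  -0.    ]), 'position': array([0.2287, 0.4726, 0.2313]), 'tool_rot': array([0.2235, 0.9747, 0.0001, 0.    ]), 'force': array([ 0.5382, -0.6447, -0.5668]), 'torque': array([ 0.0175, -0.0265, -0.0149]), 'finger_force': 0.0, 'gripper_width': 0.08557728339937087}
```

View pics/scene0.png

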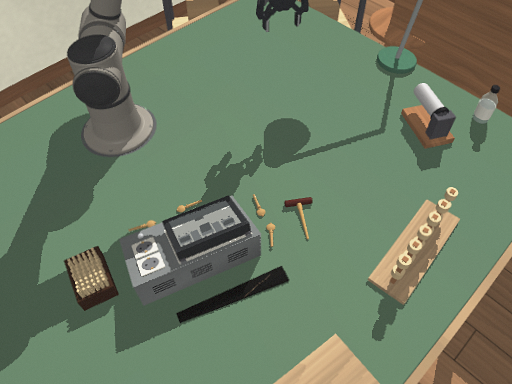

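View pics/side0.png

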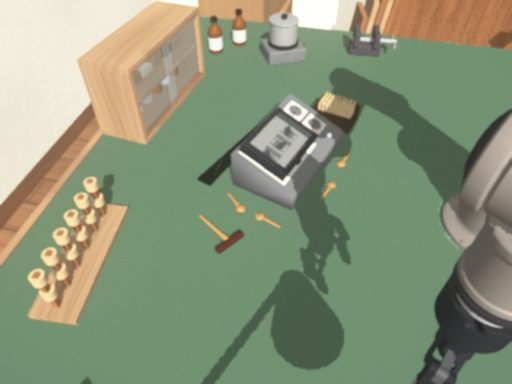

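```bash
cat > fit.py <<'E'
from h import *
from scipy.optimize import minimize
np.set_printoptions(precision=4,suppress=True)
P=[]
for n in ['scene','side']:
    p=manip.snapshot(n);T=cam(p);vv,uu=np.mgrid[0:384,0:512]
    uv=np.c_[uu.ravel(),vv.ravel()];X=world(p,uv,T);k=p['z_map'].ravel()>0
    k&=(abs(X[:,0]-.53)<.25)&(abs(X[:,1]+.1)<.28)
    P.append(X[k])
    if n=='scene': np.savez('scene.npz',P=X[k])
t20=np.tan(np.radians(20))
def model(q,X,cov=True):
    c,s=np.cos(q[2]),np.sin(q[2]);d=X[:,:2]-q[:2];x=d[:,0]*c+d[:,1]*s;y=-d[:,0]*s+d[:,1]*c
    h=np.where((abs(x)<.085)&(abs(y)<.15),.045+(x+.085)*t20,0)
    # cover top in slope coords: hinge at (.073,.111)
    a=np.radians(20);ex=.073;L=(ex-x)/np.cos(a)
    cv=(abs(y-.045)<.086)&(x<.073+.0)&(x>.073-.128*np.cos(a)-.026*np.sin(a)*1)
    h=np.where(cv,.045+(x+.085)*t20+.034/np.cos(a),h)
    return h
def cost(q,X): return np.minimum(abs(model(q,X)-X[:,2]-q[3]),.03).mean()
for nm,X in [('scene',P[0]),('side',P[1]),('both',np.r_[P[0],P[1]])]:
    best=None
    for yaw in np.radians([-60,-40,-20,0,20,40]):
        for x0 in (.5,.55):
            S=np.array([[x0,-.1,yaw,0]]+[[x0+(i==0)*.04,-.1+(i==1)*.04,yaw+(i==2)*.2,(i==3)*.004] for i in range(4)])
            r=minimize(cost,S[0],args=(X,),method='Nelder-Mead',options=dict(initial_simplex=S,maxiter=400))
            if best is None or r.fun<best.fun: best=r
    print(nm,best.x,np.degrees(best.x[2]),best.fun)
E
python3 fit.py
```

```text
scene [ 0.491  -0.1072 -0.3101 -0.0006] -17.768783069800364 0.005182563975507494
side [ 0.4938 -0.108  -0.3188  0.0002] -18.264668847043534 0.004669436213930383
both [ 0.4939 -0.1082 -0.3211 -0.0003] -18.399686217613432 0.00501949816823688
```

Request:
{"method": "arm_command", "body": {"series": [{"travel": [-0.0264, -0.0201, -0.0038], "dr": [0, 0, 0]}, {"travel": [-0.0264, -0.0201, -0.0038], "dr": [0, 0, 0]}, {"travel": [-0.0264, -0.0201, -0.0038], "dr": [0, 0, 0]}, {"travel": [-0.0264, -0.0201, -0.0038], "dr": [0, 0, 0]}, {"travel": [-0.0264, -0.0201, -0.0038], "dr": [0, 0, 0]}, {"travel": [-0.0264, -0.0201, -0.0038], "dr": [0, 0, 0]}, {"travel": [-0.0264, -0.0201, -0.0038], "dr": [0, 0, 0]}, {"travel": [-0.0264, -0.0201, -0.0038], "dr": [0, 0, 0]}, {"travel": [-0.0264, -0.0201, -0.0038], "dr": [0, 0, 0]}, {"travel": [-0.0264, -0.0201, -0.0038], "dr": [0, 0, 0]}, {"travel": [-0.0264, -0.0201, -0.0038], "dr": [0, 0, 0]}, {"travel": [-0.0264, -0.0201, -0.0038], "dr": [0, 0, 0]}, {"travel": [-0.0264, -0.0201, -0.0038], "dr": [0, 0, 0]}, {"travel": [-0.0264, -0.0201, -0.0038], "dr": [0, 0, 0]}, {"travel": [-0.0264, -0.0201, -0.0038], "dr": [0, 0, 0]}, {"travel": [-0.0264, -0.0201, -0.0038], "dr": [0, 0, 0]}, {"travel": [-0.0264, -0.0201, -0.0038], "dr": [0, 0, -3.75]}, {"travel": [-0.0264, -0.0201, -0.0038], "dr": [0, 0, -3.75]}, {"travel": [0, 0, 0], "dr": [0, 0, 0]}, {"travel": [0, 0, 0], "dr": [0, 0, 0]}], "grip": -1}}

```text
time_s: 3.57
position: [0.5011, -0.0604, 0.2993]
tool_rot: [0.161, 0.987, 0.0, -0.0]
force: [-0.5, -0.2, -0.2]
gripper_width: -0.0
finger_force: 0.0
```

```bash
cat >> h.py <<'E'
a20=np.radians(20)
Q=[.4935,-.108,np.radians(-18.3)]
def c2w(X,q=Q):
    X=np.atleast_2d(X);c,s=np.cos(q[2]),np.sin(q[2])
    return np.c_[q[0]+c*X[:,0]-s*X[:,1],q[1]+s*X[:,0]+c*X[:,1],X[:,2]]
def w2c(X,q=Q):
    X=np.atleast_2d(X);c,s=np.cos(q[2]),np.sin(q[2]);d=X-np.array([q[0],q[1],0])
    return np.c_[c*d[:,0]+s*d[:,1],-s*d[:,0]+c*d[:,1],X[:,2]]
def cov(l,y,n,th=0): # point on cover: l from hinge to front, n outward, console coords
    a=np.pi+a20-th; ex=np.array([np.cos(a),np.sin(a)]);en=np.array([ex[1],-ex[0]])
    v=l*ex+n*en; return [.073+v[0],.045+y,.111+v[1]]
E
python3 - <<'E'
from h import *
np.set_printoptions(precision=4,suppress=True)
st=manip.state();p=manip.snapshot('wrist');T=cam(p,st);im=p['frame'][:,:,::-1].copy()
print(st['position'],st['tool_rot'],st['time_s'],st['gripper_width'])
for l in ['cover','cover_press','toggle0','toggle1','toggle2','breaker0','breaker1','breaker2','toggle0_tip','toggle1_tip','toggle2_tip']:
    for d in manip.spot_in(p,l)[:2]:
        print(l,d['uv'],round(d['confidence'],2),w2c(world(p,d['uv'],T)))
im=cv2.resize(im,(768,576))
def L(pts,c,cl=True):
    q=proj(p,c2w(pts),T)*1.5; cv2.polylines(im,[q.round().astype(int)],cl,c,1)
L([cov(.128,-.086,.026),cov(.128,.086,.026),cov(0,.086,.026),cov(0,-.086,.026)],(0,255,0))
L([[-.085,-.15,.045],[-.085,.15,.045],[.085,.15,.107],[.085,-.15,.107]],(0,0,255))
L([[-.085,-.15,0],[-.085,.15,0],[.085,.15,0],[.085,-.15,0]],(255,255,0))
L([cov(.118,-.01,.026),cov(.118,.01,.026)],(255,0,255))
cv2.imwrite('pics/w1.png',im)
E
```

```text
[ 0.5011 -0.0604  0.2993] [ 0.1608  0.987   0.0001 -0.0002] 3.5667 -2.5916133319620423e-05
cover [256.6, 178.2] 0.7 [[0.0017 0.0481 0.1119]]
cover_press [252.8, 182.6] 0.83 [[0.0065 0.0436 0.1141]]
toggle0 [219.7, 170.2] 0.53 [[-0.0075  0.0042  0.1088]]
toggle1 [219.7, 170.2] 0.53 [[-0.0075  0.0042  0.1088]]
toggle2 [219.7, 170.2] 0.53 [[-0.0075  0.0042  0.1088]]
toggle1_tip [242.9, 73.2] 0.59 [[-0.1274  0.029   0.0087]]
```

View pics/w1.png

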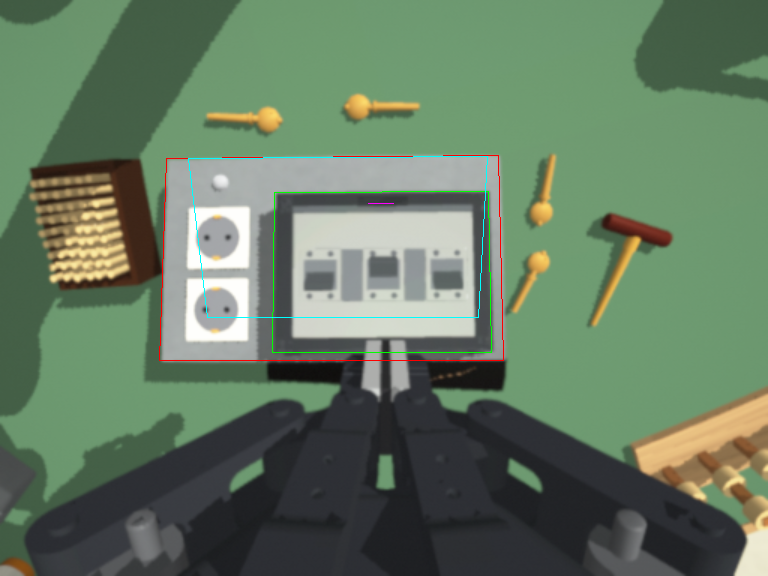

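Request:
{"method": "arm_command", "body": {"series": [{"travel": [0.0078, -0.0004, 0.029], "dr": [0, 0, 0]}, {"travel": [0.0078, -0.0004, 0.029], "dr": [0, 0, 0]}, {"travel": [0.0078, -0.0004, 0.029], "dr": [0, 0, 0]}, {"travel": [0.0078, -0.0004, 0.029], "dr": [0, 0, 0]}, {"travel": [0.0078, -0.0004, 0.029], "dr": [0, 0, 0]}, {"travel": [0.0078, -0.0004, 0.029], "dr": [0, 0, 0]}, {"travel": [0, 0, 0], "dr": [0, -5, 0]}, {"travel": [0, 0, 0], "dr": [0, -5, 0]}, {"travel": [0, 0, 0], "dr": [0, -5, 0]}, {"travel": [0, 0, 0], "dr": [0, -5, 0]}, {"travel": [0, 0, 0], "dr": [0, 0, 0]}]}}

```text
time_s: 5.08
position: [0.4522, -0.0454, 0.1245]
tool_rot: [0.157, 0.972, -0.028, 0.171]
force: [-1.7, 0.3, -1.2]
gripper_width: 0.0002
finger_force: 0.0
```

```bash
cat > w.py <<'E'
from h import *
np.set_printoptions(precision=4,suppress=True)
s=manip.state();M=R.from_quat(s['tool_rot']).as_matrix()
x=w2c(s['position'])[0];print('console',x,'tilt',np.degrees(np.arcsin(np.clip(w2c(M[:,2]+[Q[0],Q[1],0])[0][0],-1,1))),'t',s['time_s'],'F',s['force'])
d=x-[.073,.045,.111];u=np.array([np.cos(a20),np.sin(a20)]);n=np.array([-u[1],u[0]])
print('cover l,n',-d[[0,2]]@u,d[[0,2]]@n)
E
python3 w.py
```

```text
console [-0.0588  0.0464  0.1245] tilt 19.913397389969035 t 5.0833 F [-1.7212  0.303  -1.2356]
cover l,n 0.11928101199163194 0.057767606389196126
```

Request:
{"method": "arm_command", "body": {"series": [{"travel": [-0.0025, 0, 0.013], "dr": [0, 0, 0]}, {"travel": [-0.0025, 0, 0.013], "dr": [0, 0, 0]}, {"travel": [0, 0, 0.003], "dr": [0, 0, 0]}, {"travel": [0, 0, 0.003], "dr": [0, 0, 0]}, {"travel": [0, 0, 0.002], "dr": [0, 0, 0]}, {"travel": [0, 0, 0.001], "dr": [0, 0, 0]}, {"travel": [0, 0, 0.001], "dr": [0, 0, 0]}]}}

```text
time_s: 5.67
position: [0.4714, -0.0519, 0.0936]
tool_rot: [0.157, 0.972, -0.028, 0.171]
force: [-2.4, 0.1, 2.4]
gripper_width: -0.0001
finger_force: 1.2
```

```bash
python3 w.py
```

```text
console [-0.0386  0.0463  0.0936] tilt 19.94608875583419 t 5.6667 F [-2.3512  0.1475  2.3523]
cover l,n 0.11082864943028216 0.02182588595073169
```

Request:
{"method": "arm_command", "body": {"series": [{"travel": [0, 0, 0.001], "dr": [0, 0, 0]}, {"travel": [0, 0, 0.001], "dr": [0, 0, 0]}, {"travel": [0, 0, 0], "dr": [0, 0, 0]}]}}

```text
time_s: 5.92
position: [0.4718, -0.052, 0.0918]
tool_rot: [0.157, 0.972, -0.028, 0.171]
force: [-6.7, 1.1, 7.3]
gripper_width: 0.0003
finger_force: 4.8
```

```bash
python3 w.py
```

```text
console [-0.0382  0.0464  0.0918] tilt 19.959097265624532 t 5.9167 F [-6.6786  1.1348  7.3377]
cover l,n 0.11101824637149256 0.01996602314791247
```

Request:
{"method": "arm_command", "body": {"series": [{"travel": [0.008, 0, -0.03], "dr": [0, 0, 0]}, {"travel": [0.025, 0, -0.03], "dr": [0, 0, 0]}, {"travel": [0.03, 0, -0.025], "dr": [0, 0, 0]}, {"travel": [0.02, 0, -0.03], "dr": [0, 0, 0]}, {"travel": [0.01, 0, -0.03], "dr": [0, 0, 0]}, {"travel": [0, 0, 0], "dr": [0, 0, 0]}, {"travel": [0, 0, 0], "dr": [0, 0, 0]}, {"travel": [0, 0, 0], "dr": [0, 0, 0]}, {"travel": [0, 0, 0], "dr": [0, 0, 0]}, {"travel": [0, 0, 0], "dr": [0, 0, 0]}, {"travel": [0, 0, 0], "dr": [0, 0, 0]}, {"travel": [0, 0, 0], "dr": [0, 0, 0]}, {"travel": [0, 0, 0], "dr": [0, 0, 0]}, {"travel": [0, 0, 0], "dr": [0, 0, 0]}, {"travel": [0, 0, 0], "dr": [0, 0, 0]}, {"travel": [0, 0, 0], "dr": [0, 0, 0]}, {"travel": [0, 0, 0], "dr": [0, 0, 0]}, {"travel": [0, 0, 0], "dr": [0, 0, 0]}]}}

```text
time_s: 7.42
position: [0.3423, -0.0091, 0.1962]
tool_rot: [0.157, 0.972, -0.028, 0.172]
force: [0.4, 0.1, 0.3]
gripper_width: -0.0003
finger_force: 0.0
```

```bash
cat > look.py <<'E'
from h import *
import sys
np.set_printoptions(precision=4,suppress=True)
ims=[]
pan=lambda u,y,n:[-.085+u*np.cos(a20)-n*np.sin(a20),y,.045+u*np.sin(a20)+n*np.cos(a20)]
# u measured along panel from front edge
for nm in ['wrist','side']:
    st=manip.state();p=manip.snapshot(nm);T=cam(p,st);im=p['frame'][:,:,::-1].copy()
    for l in ['toggle0_tip','toggle1_tip','toggle2_tip','breaker0','breaker1','breaker2']:
        for d in manip.spot_in(p,l)[:3]:
            X=w2c(world(p,d['uv'],T))[0];e=X-[-.085,0,.045]
            print(nm,l,d['uv'],round(d['confidence'],2),X,'u,n',e[0]*np.cos(a20)+e[2]*np.sin(a20),-e[0]*np.sin(a20)+e[2]*np.cos(a20))
    if nm=='wrist': im=cv2.resize(im,(768,576));sc=1.5
    else: im=cv2.resize(im[90:220,200:370],None,fx=4,fy=4);sc=4
    cv2.imwrite(f'pics/{sys.argv[1]}_{nm}.png',im)
E
python3 w.py; python3 look.py o
```

```text
console [-0.1746  0.0464  0.1962] tilt 20.010229280359344 t 7.4167 F [0.4409 0.0844 0.336 ]
cover l,n 0.20352350291349916 0.16473438063778956
wrist breaker0 [302.6, 266.4] 0.65 [-0.0054  0.1042  0.0766] u,n 0.08564611303744067 0.002499421128910502
wrist breaker1 [302.6, 266.4] 0.65 [-0.0054  0.1042  0.0766] u,n 0.08564611303744067 0.002499421128910502
wrist breaker2 [302.6, 266.4] 0.65 [-0.0054  0.1042  0.0766] u,n 0.08564611303744067 0.002499421128910502
side toggle0_tip [288.3, 134.0] 0.74 [ 0.0111 -0.0054  0.0897] u,n 0.10562868864015076 0.009129589687818476
side toggle0_tip [280.7, 144.9] 0.63 [0.0039 0.0483 0.0951] u,n 0.10068150136720519 0.016621417922772466
side toggle0_tip [262.5, 219.5] 0.47 [-0.0402  0.2078 -0.0004] u,n 0.026631462487513326 -0.057959861311415437
side toggle1_tip [287.6, 131.8] 0.58 [ 0.0139 -0.006   0.0953] u,n 0.1100848876562086 0.013414631142652012
side toggle1_tip [325.7, 185.6] 0.45 [-0.1211  0.0282  0.0008] u,n -0.04900411013862785 -0.02920778527060799
side toggle2_tip [255.3, 105.9] 0.72 [0.0904 0.0267 0.1656] u,n 0.20607280986914406 0.053291254992266
[... 328 characters left out ...]
.9, 134.2] 0.49 [ 0.0046 -0.0132  0.0865] u,n 0.09840614500632518 0.008312664742462346
side breaker1 [266.4, 160.8] 0.65 [0.0075 0.1118 0.0897] u,n 0.1021910908902504 0.010410836443631069
side breaker1 [279.0, 145.4] 0.5 [0.008  0.0493 0.0924] u,n 0.10362266382262546 0.012703656226965496
side breaker1 [291.9, 134.2] 0.49 [ 0.0046 -0.0132  0.0865] u,n 0.09840614500632518 0.008312664742462346
side breaker2 [266.4, 160.8] 0.65 [0.0075 0.1118 0.0897] u,n 0.1021910908902504 0.010410836443631069
side breaker2 [279.0, 145.4] 0.5 [0.008  0.0493 0.0924] u,n 0.10362266382262546 0.012703656226965496
side breaker2 [291.9, 134.2] 0.49 [ 0.0046 -0.0132  0.0865] u,n 0.09840614500632518 0.008312664742462346
```

View pics/o_wrist.png

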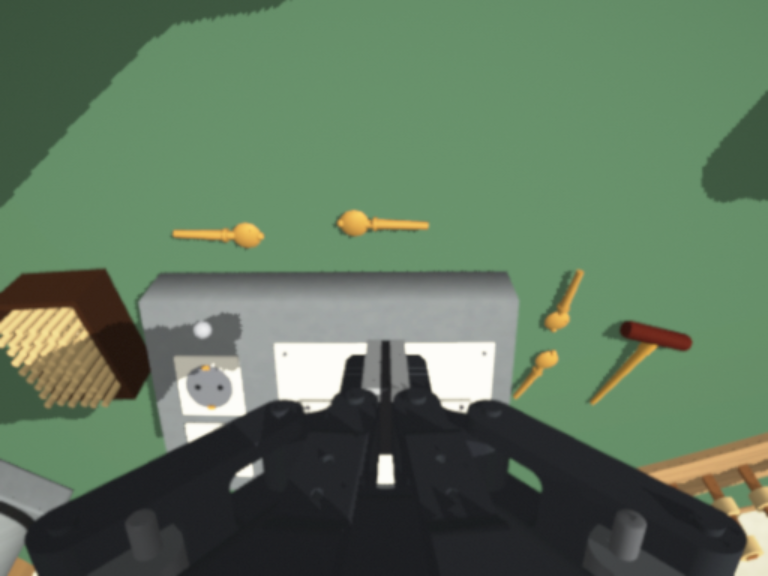

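```bash
python3 - <<'E'
from h import *
np.set_printoptions(precision=4,suppress=True)
for nm in ['side','scene']:
    p=manip.snapshot(nm);T=cam(p);vv,uu=np.mgrid[0:384,0:512]
    X=world(p,np.c_[uu.ravel(),vv.ravel()],T);X=w2c(X[p['z_map'].ravel()>0]);e=X-[-.085,0,.045]
    u=e[:,0]*np.cos(a20)+e[:,2]*np.sin(a20);n=-e[:,0]*np.sin(a20)+e[:,2]*np.cos(a20)
    for yc in (-.009,.045,.099):
        k=(abs(X[:,1]-yc)<.012)&(n>.0145)&(n<.03)&(u>.04)&(u<.14)
        b=(abs(abs(X[:,1]-yc)-.014)<.004)&(n>.006)&(n<.0105)&(u>.04)&(u<.14)
        print(nm,yc,k.sum(),np.c_[u,n][k].mean(0) if k.any() else '',np.sort(u[k])[[0,-1]] if k.any() else '','face u',np.percentile(u[b],[2,50,98]) if b.any() else '')
    k=(abs(X[:,1]-.045)<.08)&(X[:,0]>.04)&(X[:,0]<.13)&(X[:,2]>.14)
    print('cover pts x',np.percentile(X[k,0],[1,20,50,80,99]),'z',X[k,2].max())
E
```

```text
side -0.009 28 [0.1141 0.0188] [0.1087 0.1187] face u [0.0849 0.1033 0.1276]
side 0.045 30 [0.0967 0.019 ] [0.0919 0.1023] face u [0.0848 0.1092 0.1272]
side 0.099 38 [0.1143 0.0187] [0.1078 0.1196] face u [0.0843 0.103  0.127 ]
cover pts x [0.0609 0.0835 0.0965 0.0979 0.1015] z 0.24188047732846735
scene -0.009 0   face u 
scene 0.045 0   face u 
scene 0.099 0   face u 
cover pts x [0.0648 0.0888 0.1001 0.1016 0.1034] z 0.24315233571408812
```

View pics/o_side.png

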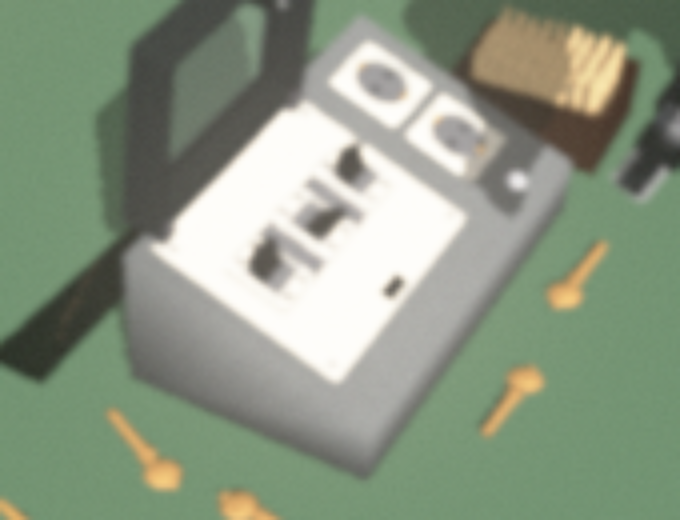

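Request:
{"method": "arm_command", "body": {"series": [{"travel": [-0.0168, -0.0014, 0.024], "dr": [0, 0, 0]}, {"travel": [-0.0168, 0, 0.024], "dr": [0, 0, 0]}, {"travel": [-0.0168, 0, 0.024], "dr": [0, 0, 0]}, {"travel": [-0.0168, 0, 0.024], "dr": [0, 0, 0]}, {"travel": [-0.0168, 0, 0.024], "dr": [0, 0, 0]}, {"travel": [-0.0168, 0, 0.024], "dr": [0, 0, 0]}, {"travel": [0, 0, 0.008], "dr": [0, 0, 0]}, {"travel": [0, 0, 0], "dr": [0, 0, 0]}, {"travel": [0, 0, 0], "dr": [0, 0, 0]}]}}

```text
time_s: 8.97
position: [0.4801, -0.0563, 0.0872]
tool_rot: [0.157, 0.972, -0.027, 0.17]
force: [0.3, 0.5, 0.3]
gripper_width: 0.0004
finger_force: 0.0
```

```bash
python3 w.py
```

```text
console [-0.0289  0.0449  0.0872] tilt 19.859613311071293 t 8.9667 F [0.308  0.4638 0.2868]
cover l,n 0.1039369314587588 0.012479594142161262
```

Request:
{"method": "arm_command", "body": {"series": [{"travel": [0, 0, 0.0075], "dr": [0, 0, 0]}, {"travel": [-0.004, 0, 0], "dr": [0, 0, 0]}, {"travel": [-0.004, 0, 0], "dr": [0, 0, 0]}, {"travel": [-0.004, 0, 0], "dr": [0, 0, 0]}, {"travel": [-0.004, 0, 0], "dr": [0, 0, 0]}, {"travel": [-0.004, 0, 0], "dr": [0, 0, 0]}, {"travel": [-0.003, 0, 0], "dr": [0, 0, 0]}, {"travel": [-0.002, 0, 0], "dr": [0, 0, 0]}, {"travel": [-0.002, 0, 0], "dr": [0, 0, 0]}, {"travel": [0, 0, 0], "dr": [0, 0, 0]}]}}

```text
time_s: 9.8
position: [0.5081, -0.0655, 0.0903]
tool_rot: [0.157, 0.972, -0.028, 0.172]
force: [-1.7, 0.8, 1.3]
gripper_width: 0.0001
finger_force: 1.1
```

```bash
python3 w.py
```

```text
console [0.0005 0.045  0.0903] tilt 20.04142529238137 t 9.8 F [-1.6639  0.7552  1.316 ]
cover l,n 0.07523698578177536 0.005388258911584062
```

Request:
{"method": "arm_command", "body": {"series": [{"travel": [-0.001, 0, 0], "dr": [0, 0, 0]}, {"travel": [-0.001, 0, 0], "dr": [0, 0, 0]}, {"travel": [-0.001, 0, 0], "dr": [0, 0, 0]}, {"travel": [0, 0, 0], "dr": [0, 0, 0]}]}}

```text
time_s: 10.13
position: [0.5106, -0.0663, 0.0911]
tool_rot: [0.157, 0.972, -0.028, 0.172]
force: [-0.9, 1.0, 0.3]
gripper_width: 0.0001
finger_force: 1.0
```

```bash
python3 w.py
```

```text
console [0.0031 0.0449 0.0911] tilt 20.0228813764671 t 10.1333 F [-0.8891  0.9601  0.2537]
cover l,n 0.07245114990642007 0.005172794050517997
```

Request:
{"method": "arm_command", "body": {"series": [{"travel": [-0.001, 0, 0], "dr": [0, 0, 0]}, {"travel": [-0.001, 0, 0], "dr": [0, 0, 0]}, {"travel": [-0.001, 0, 0], "dr": [0, 0, 0]}, {"travel": [0, 0, 0], "dr": [0, 0, 0]}]}}

```text
time_s: 10.47
position: [0.5128, -0.0671, 0.0918]
tool_rot: [0.157, 0.972, -0.028, 0.171]
force: [-1.2, 1.1, -0.0]
gripper_width: 0.0
finger_force: 1.2
```

```bash
python3 w.py
```

```text
console [0.0055 0.0449 0.0918] tilt 19.950476537924303 t 10.4667 F [-1.1543  1.083  -0.0283]
cover l,n 0.07001439030499419 0.005014320426162733
```

Request:
{"method": "arm_command", "body": {"series": [{"travel": [-0.001, 0, 0], "dr": [0, 0, 0]}, {"travel": [-0.001, 0, 0], "dr": [0, 0, 0]}, {"travel": [-0.001, 0, 0], "dr": [0, 0, 0]}, {"travel": [0, 0, 0], "dr": [0, 0, 0]}]}}

```text
time_s: 10.8
position: [0.513, -0.0672, 0.0917]
tool_rot: [0.157, 0.973, -0.027, 0.168]
force: [-10.4, 3.8, 2.1]
gripper_width: -0.0001
finger_force: 5.3
```

```bash
python3 w.py
```

```text
console [0.0057 0.0449 0.0917] tilt 19.635506480474145 t 10.8 F [-10.4434   3.7985   2.1308]
cover l,n 0.0697959616345434 0.004880069736932686
```

Request:
{"method": "arm_command", "body": {"series": [{"travel": [0.012, 0, 0], "dr": [0, 0, 0]}, {"travel": [0.02, 0, -0.01], "dr": [0, 0, 0]}, {"travel": [0.02, 0, -0.035], "dr": [0, 0, 0]}, {"travel": [0.015, 0, -0.035], "dr": [0, 0, 0]}, {"travel": [0, 0, -0.035], "dr": [0, 5, 0]}, {"travel": [0, 0, -0.035], "dr": [0, 5, 0]}, {"travel": [0, 0, -0.035], "dr": [0, 5, 0]}, {"travel": [0, 0, -0.035], "dr": [0, 5, 0]}, {"travel": [0, 0, 0], "dr": [0, 0, 0]}, {"travel": [0, 0, 0], "dr": [0, 0, 0]}]}}

```text
time_s: 11.63
position: [0.4065, -0.0321, 0.2639]
tool_rot: [0.16, 0.987, -0.005, 0.026]
force: [-0.5, -0.4, -0.1]
gripper_width: -0.0
finger_force: 0.0
```

```bash
python3 w.py;  python3 - <<'E'
from h import *
np.set_printoptions(precision=4,suppress=True)
p=manip.snapshot('side');T=cam(p);vv,uu=np.mgrid[0:384,0:512]
cv2.imwrite('pics/t_side.png',cv2.resize(p['frame'][90:220,200:370,::-1],None,fx=4,fy=4))
X=world(p,np.c_[uu.ravel(),vv.ravel()],T);X=w2c(X[p['z_map'].ravel()>0]);e=X-[-.085,0,.045]
u=e[:,0]*np.cos(a20)+e[:,2]*np.sin(a20);n=-e[:,0]*np.sin(a20)+e[:,2]*np.cos(a20)
for yc in (-.009,.045,.099):
        k=(abs(X[:,1]-yc)<.012)&(n>.0145)&(n<.03)&(u>.04)&(u<.14)
        print(yc,k.sum(),np.c_[u,n][k].mean(0),np.sort(u[k])[[0,-1]])
E
```

```text
console [-0.1065  0.0447  0.2639] tilt 2.9962207978667967 t 11.6333 F [-0.4672 -0.3955 -0.0713]
cover l,n 0.11634677444187302 0.20508944498721515
-0.009 28 [0.1147 0.0189] [0.1101 0.1195]
0.045 30 [0.1143 0.0187] [0.1088 0.1194]
0.099 34 [0.1145 0.019 ] [0.1091 0.1196]
```

View pics/t_side.png

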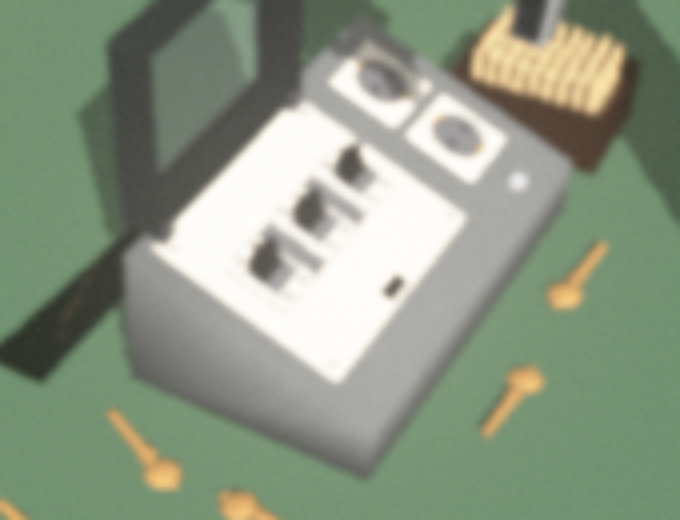

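Request:
{"method": "arm_command", "body": {"series": [{"travel": [0, 0, -0.02], "dr": [0, 0, 0]}, {"travel": [0, 0, -0.02], "dr": [0, 0, 0]}, {"travel": [-0.035, 0, 0], "dr": [0, 0, 0]}, {"travel": [-0.035, 0, 0], "dr": [0, 0, 0]}, {"travel": [-0.035, 0, 0], "dr": [0, 0, 0]}, {"travel": [-0.035, 0, 0], "dr": [0, 0, 0]}, {"travel": [-0.035, 0, 0], "dr": [0, 0, 0]}, {"travel": [-0.035, 0, 0], "dr": [0, 0, 0]}, {"travel": [-0.035, 0, 0], "dr": [0, 0, 0]}, {"travel": [0, 0, 0], "dr": [0, 0, 0]}, {"travel": [0, 0, 0], "dr": [0, 0, 0]}, {"travel": [0, 0, 0.03], "dr": [0, 0, 0]}, {"travel": [0, 0, 0.03], "dr": [0, 0, 0]}, {"travel": [0, 0, 0.03], "dr": [0, 0, 0]}, {"travel": [0, 0, 0], "dr": [0, 0, 0]}, {"travel": [0, 0, 0], "dr": [0, 0, 0]}]}}

```text
time_s: 13.02
position: [0.637, -0.1086, 0.2224]
tool_rot: [0.16, 0.987, -0.004, 0.021]
force: [0.3, -0.4, 0.5]
gripper_width: -0.0
finger_force: 0.0
```

```bash
python3 w.py; python3 - <<'E'
from h import *
# TCP path (console mm): vertical tool, tip corners +-11 in x touching outer face; contact near l=.112
prev=None
for th in np.arange(1.95,-.06,-.1):
    a=np.pi+a20-th
    best=None
    c=np.array(cov(.110,0,.026,th))[[0,2]]
    # outward normal
    o=np.array(cov(.110,0,.027,th))[[0,2]]-c; o/=np.linalg.norm(o)
    s=-1 if o[0]>0 else 1
    t=c+[-s*.011*1.0,0]  # corner at TCP + s*11
    print(round(th,2),(t*1000).round(1),(o).round(2))
E
```

```text
console [0.1364 0.0445 0.2224] tilt 2.4100951367490073 t 13.0167 F [ 0.3064 -0.386   0.545 ]
cover l,n -0.09770443570208179 0.08295809688243808
1.95 [113.3 220.2] [ 1.   -0.03]
1.85 [102.3 222.5] [1.   0.07]
1.75 [ 91.  223.8] [0.99 0.17]
1.65 [ 79.7 224. ] [0.96 0.27]
1.55 [ 68.5 223. ] [0.93 0.36]
1.45 [ 57.4 220.9] [0.89 0.45]
1.35 [ 46.5 217.6] [0.84 0.54]
1.25 [ 36.1 213.4] [0.78 0.62]
1.15 [ 26.1 208.1] [0.72 0.7 ]
1.05 [ 16.7 201.8] [0.64 0.76]
0.95 [  8.  194.6] [0.57 0.82]
0.85 [  0.  186.6] [0.48 0.88]
0.75 [ -7.1 177.9] [0.39 0.92]
0.65 [-13.3 168.4] [0.3  0.96]
0.55 [-18.6 158.4] [0.2  0.98]
0.45 [-22.8 148. ] [0.1  0.99]
0.35 [-26.  137.1] [0. 1.]
0.25 [-50. 126.] [-0.1  1. ]
0.15 [-51.  114.7] [-0.2   0.98]
0.05 [-50.8 103.4] [-0.29  0.96]
-0.05 [-49.5  92.2] [-0.39  0.92]
```

Request:
{"method": "arm_command", "body": {"series": [{"travel": [0, 0, 0], "dr": [0, 2.4, 0]}, {"travel": [0.0117, 0, 0], "dr": [0, 0, 0]}, {"travel": [0.0117, 0, 0.001], "dr": [0, 0, 0]}, {"travel": [0.011, 0, -0.0023], "dr": [0, 0, 0]}, {"travel": [0.0113, 0, -0.0013], "dr": [0, 0, 0]}, {"travel": [0.0113, 0, -0.0002], "dr": [0, 0, 0]}, {"travel": [0, 0, 0], "dr": [0, 0, 0]}]}}

```text
time_s: 13.6
position: [0.5841, -0.0909, 0.2294]
tool_rot: [0.16, 0.987, -0.001, 0.004]
force: [2.8, 0.6, 0.9]
gripper_width: 0.0003
finger_force: 0.7
```

```bash
python3 w.py
```

```text
console [0.0806 0.0447 0.2294] tilt 0.48408821541329156 t 13.6 F [2.8315 0.5735 0.9101]
cover l,n -0.04764761845733523 0.10865741749997428
```

Request:
{"method": "arm_command", "body": {"series": [{"travel": [0.0112, 0, 0.003], "dr": [0, 0, 0]}, {"travel": [0.0111, 0, 0.0036], "dr": [0, 0, 0]}, {"travel": [0.0109, 0, 0.0043], "dr": [0, 0, 0]}, {"travel": [0.0104, 0, 0.0042], "dr": [0, 0, 0]}, {"travel": [0.01, 0, 0.0053], "dr": [0, 0, 0]}, {"travel": [0.0094, 0, 0.0063], "dr": [0, 0, 0]}, {"travel": [0, 0, 0], "dr": [0, 0, 0]}]}}

```text
time_s: 14.18
position: [0.5243, -0.0711, 0.2003]
tool_rot: [0.16, 0.987, -0.001, 0.003]
force: [0.7, 0.4, 0.8]
gripper_width: 0.0002
finger_force: 0.1
```

```bash
python3 w.py
```

```text
console [0.0177 0.0447 0.2003] tilt 0.30156720796585457 t 14.1833 F [0.7444 0.424  0.8094]
cover l,n 0.021439227870594567 0.10283781420954968
```

Request:
{"method": "arm_command", "body": {"series": [{"travel": [0.0097, 0, 0.0065], "dr": [0, 0, 0]}, {"travel": [0.008, 0, 0.008], "dr": [0, 0, 0]}, {"travel": [0.0071, 0, 0.0087], "dr": [0, 0, 0]}, {"travel": [0.0062, 0, 0.0095], "dr": [0, 0, 0]}, {"travel": [0.0053, 0, 0.01], "dr": [0, 0, 0]}, {"travel": [0.0042, 0, 0.0104], "dr": [0, 0, 0]}, {"travel": [0, 0, 0], "dr": [0, 0, 0]}]}}

```text
time_s: 14.77
position: [0.4862, -0.0587, 0.1455]
tool_rot: [0.16, 0.987, -0.001, 0.001]
force: [-0.8, 0.3, 0.5]
gripper_width: 0.0002
finger_force: 0.3
```

```bash
python3 w.py
```

```text
console [-0.0224  0.0445  0.1455] tilt 0.13892926642598058 t 14.7667 F [-0.7724  0.2515  0.5113]
cover l,n 0.07788543628593937 0.0650607363533087
```

Request:
{"method": "arm_command", "body": {"series": [{"travel": [0.0048, 0, 0.0111], "dr": [0, -5, 0]}, {"travel": [0.0058, 0, 0.0106], "dr": [0, -5, 0]}, {"travel": [0.0067, 0, 0.0101], "dr": [0, -5, 0]}, {"travel": [0.0075, 0, 0.0095], "dr": [0, -5, 0]}, {"travel": [0, 0, 0], "dr": [0, 0, 0]}]}}

```text
time_s: 15.18
position: [0.4643, -0.0514, 0.0994]
tool_rot: [0.157, 0.972, -0.028, 0.172]
force: [-2.3, 1.1, -0.4]
gripper_width: -0.0
finger_force: 0.6
```

```bash
python3 w.py
```

```text
console [-0.0455  0.0446  0.0994] tilt 20.02820005296762 t 15.1833 F [-2.2939  1.1359 -0.3561]
cover l,n 0.11533942046816809 0.02960972463594133
```

Request:
{"method": "arm_command", "body": {"series": [{"travel": [-0.002, 0, 0.003], "dr": [0, 0, 0]}, {"travel": [0, 0, 0.002], "dr": [0, 0, 0]}, {"travel": [0, 0, 0.002], "dr": [0, 0, 0]}, {"travel": [0, 0, 0.001], "dr": [0, 0, 0]}, {"travel": [0, 0, 0.001], "dr": [0, 0, 0]}, {"travel": [0, 0, 0.001], "dr": [0, 0, 0]}, {"travel": [0, 0, 0], "dr": [0, 0, 0]}]}}

```text
time_s: 15.77
position: [0.4752, -0.0551, 0.0936]
tool_rot: [0.157, 0.972, -0.029, 0.175]
force: [-0.5, 0.2, 8.2]
gripper_width: 0.0003
finger_force: 4.0
```

```bash
python3 w.py
```

```text
console [-0.0339  0.0445  0.0936] tilt 20.407337761107367 t 15.7667 F [-0.4536  0.2378  8.1586]
cover l,n 0.10642343416392495 0.020270217920212982
```

Request:
{"method": "arm_command", "body": {"series": [{"travel": [0, 0, -0.008], "dr": [0, 0, 0]}, {"travel": [0, 0, -0.02], "dr": [0, 0, 0]}, {"travel": [0.01, 0, -0.035], "dr": [0, 0, 0]}, {"travel": [0.02, 0, -0.035], "dr": [0, 0, 0]}, {"travel": [0.03, 0, -0.025], "dr": [0, 0, 0]}, {"travel": [0.03, 0, -0.025], "dr": [0, 0, 0]}, {"travel": [0.02, 0, -0.03], "dr": [0, 0, 0]}, {"travel": [0, 0, 0], "dr": [0, 0, 0]}, {"travel": [0, 0, 0], "dr": [0, 0, 0]}, {"travel": [0, 0, 0], "dr": [0, 0, 0]}, {"travel": [0, 0, 0], "dr": [0, 0, 0]}, {"travel": [0, 0, 0], "dr": [0, 0, 0]}, {"travel": [0, 0, 0], "dr": [0, 0, 0]}, {"travel": [0, 0, 0], "dr": [0, 0, 0]}]}}

```text
time_s: 16.93
position: [0.3172, -0.0026, 0.2209]
tool_rot: [0.157, 0.972, -0.028, 0.172]
force: [-0.4, 0.4, 1.2]
gripper_width: 0.0001
finger_force: 0.0
```

```bash
python3 w.py;  python3 - <<'E'
from h import *
np.set_printoptions(precision=4,suppress=True)
p=manip.snapshot('side');T=cam(p);vv,uu=np.mgrid[0:384,0:512]
cv2.imwrite('pics/f_side.png',cv2.resize(p['frame'][90:220,200:370,::-1],None,fx=4,fy=4))
X=world(p,np.c_[uu.ravel(),vv.ravel()],T);X=w2c(X[p['z_map'].ravel()>0]);d=X-[.073,.045,.111]
l=-(d[:,0]*np.cos(a20)+d[:,2]*np.sin(a20));n=-d[:,0]*np.sin(a20)+d[:,2]*np.cos(a20)
k=(abs(d[:,1])<.08)&(n>.01)&(n<.08)
for lo in (.01,.04,.07,.1): kk=k&(l>lo)&(l<lo+.025);print(lo,kk.sum(),np.median(n[kk]))
E
```

```text
console [-0.2005  0.0448  0.2209] tilt 20.06949746100025 t 16.9333 F [-0.3959  0.4164  1.1631]
cover l,n 0.21939551988246742 0.19676494731815597
0.01 472 0.026037628627053652
0.04 479 0.026132723160935574
0.07 487 0.025982541803711352
0.1 487 0.026206936135431454
```

View pics/f_side.png

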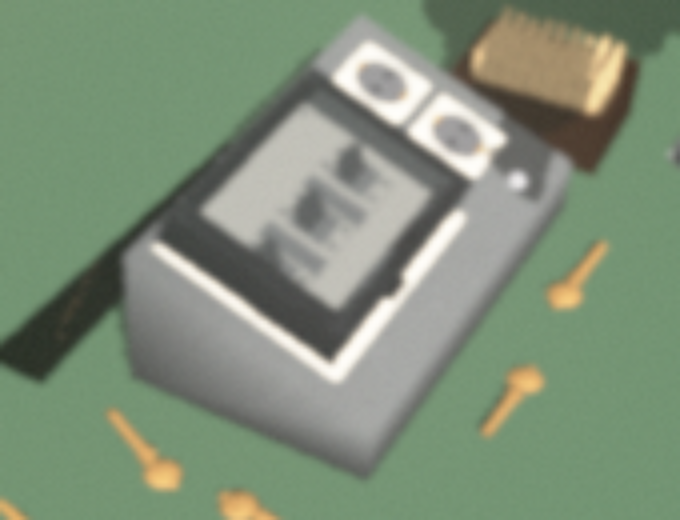

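The cover has stayed shut: its top face is flat at 26 mm above the hinge line along its whole length. All three toggles look alike through it, at about (270,240), (318,205) and (355,165), and the pegs, box and fingerboard haven't moved.

```bash
python3 -c "
from bench import manip
print(manip.finish_job())"
```

```text
the job is handed in; nothing more can be done
None
```

The job is done and handed in: I sprang the cover open, pushed the tripped middle breaker back to on, and latched the cover shut again; the other two breakers stayed on, and the last picture showed nothing around the console moved.

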